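Roll a bearing ball into the clamp's pocket and screw the clamp down on it

TASK

Roll the loose steel ball across the deck of the clamping fixture, without lifting it, until it drops into the shallow pocket under the clamp arm. Then turn the T-handle clockwise, letting go and taking hold again as often as needed, until it comes up against its stop and the clamp's brass pad holds the ball firmly, and let go. Leave the yoke, the seal ring and the wood block where they are.

Things in the scene. Friction and masses are not known exactly. Their poses are not given: they have to be found in the camera images.
- fixture: clamping fixture, fixed to the bench. Origin: centre of the underside of its base plate, 160 mm (x) by 260 mm (y) by 12 mm; its green top is the deck (z = 12 mm) with a rim 6 mm wide and 5 mm high all round. Behind the pocket a blue block (y = 46 to 118 mm, 90 mm wide, 20 mm above the deck) stops a ball that goes 3.5 mm too far. The ball starts on the free deck, on the pocket's -y side
- clamp: dark steel clamp arm, 18 mm wide and 12 mm thick, over the blue block, reaching to y = 24 mm of the fixture, over the pocket; origin on its underside on the screw's axis. Fully open its underside is 34 mm above the deck; the ball fits under it
- pocket (a point): centre of the mouth of the round pocket (18 mm across, 6 mm deep) at deck level, 30 mm from the fixture's origin along its y, under the tip of the clamp arm. The ball sinks about 4.2 mm into it and rests on its edge, its centre then about 8.3 mm above this point (12.5 mm when on the deck)
- ball_center (a point): centre of the loose steel bearing ball, 25 mm in diameter, 64 g; it rolls freely when pushed and soon comes to rest
- ball: the same steel ball; this origin is a point on its skin that turns as it rolls, so use ball_center for its place
- pad: brass pressure pad, 11 mm across, 4 mm high, under the tip of the clamp arm, right over the pocket; origin at the centre of its lower face, 30 mm above the deck with the clamp fully open. It is sprung (2.5 N per mm, up to 4.5 mm up into the arm) and goes down with the arm
- t_handle (a joint): angle of the T-handle on its upright screw: 0 fully open, grows clockwise seen from above, stop at 6.2 rad (about two half turns). The clamp arm sinks 12 mm per full turn, without turning. Starts between 0 and 1.2 rad; the pad meets a seated ball at about 5.1 rad and presses with about 5 N at the stop. Steady friction 0.06 N m; stays where it is left
- t_hub (a point): middle of the T-handle's bar, on the screw's axis, 84 mm above the bench, 55 mm beyond the pocket along the fixture's y. The bar is level, round, 12 mm thick and 100 mm long, with a round hub 22 mm across in the middle; it is the highest part of the fixture and stays at this height
- t_end (a point): one end of the T-handle's bar, 50 mm from its middle (the other end lies opposite)
- yoke: yellow cast driveline yoke with two ears, 89 mm high, 76 mm wide, 0.9 kg, standing loose on the bench beside the fixture; origin at the centre of its underside. Leave it alone
- seal: copper-coloured seal ring, 104 mm across, 13 mm high, lying loose beside the fixture; origin at the centre of its underside. Leave it alone
- block: pale wood block 70 x 140 x 60 mm lying loose beyond the fixture; origin at the centre of its underside. Leave it alone

How it is judged:
On the way, in this order (a step that is already met when the one before it is completed fails the run):
1. the ball lies in the pocket, with the pad not yet on it (horizontal distance between ball_center and pocket below 0.003 m and z of ball_center in the frame of pocket below 0.0102 m and contact force between pad and anything else below 0.2 N), for 0.2 s.
2. the pad is screwed down and presses on the ball in the pocket (contact force between pad and ball above 3 N and horizontal distance between ball_center and pocket below 0.003 m), for 0.2 s.
At the end, for the whole second after the job is handed in: the ball lies in the pocket (centre within 3 mm of the pocket's axis, sunk at least 2.3 mm), the T-handle is turned to within 0.35 rad of its stop and the pad presses on the ball with more than 3 N (all of step 2 and z of ball_center in the frame of pocket below 0.0102 m and value of joint t_handle above 5.85 rad); the robot touches nothing.
It fails at once if the ball is lifted more than 10 mm off the deck (z of ball_center in the frame of pocket above 0.0225 m).
It fails at once if the ball leaves the deck (z of ball_center in the frame of pocket below 0.005 m).
It fails at once if the yoke is shifted more than 15 mm (distance of yoke from where it was at the start of the episode above 0.015 m).
It fails at once if the seal ring is shifted more than 15 mm (distance of seal from where it was at the start of the episode above 0.015 m).
It fails at once if the wood block is shifted more than 15 mm (distance of block from where it was at the start of the episode above 0.015 m).
It also fails if it takes over 67 s, if anything falls off the work surface, if the arm or the gripper's body presses on something with over 40 N, if the wrist force passes 120 N, or if a joint passes its speed limit or range.

ROBOT

A 7-joint arm with a two-finger parallel gripper is mounted at the origin on the work surface. World frame = base frame: x ahead of the robot, y to its left, z up, the work surface at z = 0. Lengths are in m, angles in rad, forces in N, time in s.
With the tool pointing down it reaches from about 0.425 to 0.925 m from the base axis. Payload 6.8 kg.
Tool frame: the origin (TCP) lies on the centre line of the jaws, within the pads' length; the fingertips stand 17 mm ahead of it and the grasp point (between the pads) lies 2 mm behind it (nose_length is the distance from the TCP to the fingertips, in m); z points along the fingers, x is the direction in which the jaws open and shut, and the axes are right-handed (so a half turn about z gives the same grasp; the last joint's range is limited). The gripper opens to 85 mm and grips with 20 to 120 N. Pads are 22 mm wide; open, the fingers measure 114 mm over their backs; the gripper's body (76 mm by 85 mm) begins 54 mm behind the grasp point. The pads swing forward as they close: fully open they stand 13 mm farther back than shut.
Start: joints at [-1.268, 0.477, 0.022, 1.555, -0.011, 1.109, -0.083], TCP at [0.27, 0.619, 0.248] pointing down, gripper open.
Joint ranges: [-2.96, 2.96], [-0.34, 2.1], [-1.41, 1.46], [0.24, 2.44], [-1.37, 4.51], [0.17, 1.92], [-2.96, 2.96]. Speed limits (rad/s): [2.39, 2.39, 3.14, 3.14, 3.14, 3.14, 3.14].

INTERFACE

Orientations are given as a unit quaternion [w, x, y, z].
In Python, from station import * gives the robot as it stands.
- The arm moves only by the tool send_rows, never from a script. Its argument "commands" is a list of rows, each an object with "translation": the shift along the tool's x, y, z in m, a list of three; "rot": the turn, a rotation vector about the tool's x, y, z in degrees, a list of three; "grip": the finger opening in m, from 0 to 0.0854. In form: [{"translation": [tx, ty, tz], "rot": [rx, ry, rz], "grip": grip}, ...]. A call has exactly 5 rows; each row shifts and turns the commanded pose from where the row before left it, along the tool's axes as they then stand; what a row does not reach is not made up. A row lasts 1/12 s, in which the tool goes at most 41.7 mm and 7.16 degrees, less where a joint would pass 70% of its speed; a pose out of reach is approached as far as the arm can. A call with a gripper value outside its range is refused whole. The fingers move at their own pace and stop on an object; "force" is the grip in N (left out, the last holds). Time passes only in rows, so rows that do not move let the fingers close, or fill a call up. It gives the time, the measured TCP pose, the force and the opening at its end, in the units of the state.
- get_obs(): the state, without advancing time (a new reading comes with each control period).
- read_camera(name): name is "scene" or "side" or "wrist"; returns a dict with "pixels" (420x560x3 uint8, red, green, blue), "depth" (420x560 float32, m along the optical axis (not along the pixel's ray), 0 where there is no reading), "mtx" (3x3 intrinsics, pixels), "extrinsics" (4x4, takes a point from camera to world coordinates). Camera axes: x right, y up, looking along -z (the intrinsics and any distortion apply to the point x, -y, -z); pixel columns grow to the right and rows downward; lengths in m; the calibration is good to about 2 mm. A picture is of the moment at which its call begins.
- hand_in(): hands the job in, once; it reports no verdict.
The state is a dict: "t": time; "q": joint angles; "joint_vel": joint speeds; "joint_torque": joint torques, N m; "eef_pos": TCP position; "tool_rot": TCP orientation; "contact_force": force on the tool from outside, world axes, zero at the start; "torque": the same for the moment, N m; "gripper_width": opening from 0.0 (shut) to 1.0 (fully open).
Only numpy, scipy, OpenCV 4.12 (cv2) and the standard library are available. Lean on these libraries where they do the work, as an engineer would, in place of code of your own. Each camera call takes 0.05 s, during which the arm holds its last target.

## Working session

There is one attempt and no reset: what is moved stays moved. The work goes in short steps, Python scripts to look and compute and a tool call to move; the robot and the scene stay as the last step left them, time stands still between calls to the robot, and variables do not carry over. Pictures are saved under pics/ and viewed, and the job is handed in when it is done.

Besides the shell and the picture viewer there is one more tool, called after ">>>" as name(argument=value, ...), one argument or row to a line, values as JSON. send_rows: Moves the arm, as the interface text tells. Its arguments: {"type":"object","properties":{"commands":{"type":"array","items":{"type":"object","properties":{"translation":{"type":"array","items":{"type":"number"}},"rot":{"type":"array","items":{"type":"number"}},"grip":{"type":"number"}}}},"force":{"type":"number"}},"required":["commands"]}

```bash
ls; mkdir -p pics; python3 - <<'E'
from station import *
import cv2,numpy as np
o=get_obs();print(o)
for n in("scene","side","wrist"):
    c=read_camera(n);cv2.imwrite(f"pics/{n}0.png",c["pixels"][:,:,::-1]);np.savez(f"{n}0.npz",**c)
    print(n,c["mtx"],c["extrinsics"].round(3),c.keys())
E
```

```text
pics
{'t': 0.0, 'q': array([-1.26807004,  0.47776235,  0.02233715,  1.55645732, -0.01148268,
        1.10928686, -0.08312443]), 'joint_vel': array([-5.75003230e-05, -8.99901369e-04, -6.14023496e-04, -7.68138263e-04,
        8.86168979e-04,  4.91471822e-04, -6.92420524e-04]), 'joint_torque': array([-4.84941829e-04, -5.96458697e+01,  1.60771586e+00, -2.81191331e+01,
        1.25252543e-02,  9.55591531e-03, -8.99800256e-06]), 'eef_pos': array([0.26936384, 0.6183152 , 0.24734847]), 'tool_rot': array([ 5.48663363e-04,  8.36468570e-01,  5.48014174e-01, -7.04361171e-04]), 'contact_force': array([-0.35292503, -0.01514191, -0.57652079]), 'torque': array([-0.00842932,  0.01975985,  0.00597445]), 'gripper_width': 0.9996872318480344}
scene [[435.95667691   0.         280.8039299 ]
 [  0.         435.95667691 212.20224367]
 [  0.           0.           1.        ]] [[ 0.125 -0.853  0.506  1.154]
 [ 0.992  0.101 -0.075 -0.063]
 [ 0.013  0.512  0.859  0.95 ]
 [ 0.     0.     0.     1.   ]] dict_keys(['pixels', 'depth', 'mtx', 'extrinsics'])
side [[394.34307911   0.         272.16752307]
 [  0.         394.34307911 213.48752279]
 [  0.           0.           1.        ]] [[ 0.949  0.175 -0.261  0.395]
 [-0.313  0.46  -0.831 -0.8  ]
 [-0.025  0.871  0.491  0.542]
 [ 0.     0.     0.     1.   ]] dict_keys(['pixels', 'depth', 'mtx', 'extrinsics'])
wrist [[302.9433842    0.         277.38835428]
 [  0.         302.9433842  207.67608158]
 [  0.           0.           1.        ]] [[ 0.401 -0.868 -0.294  0.192]
 [ 0.916  0.379  0.131  0.651]
 [-0.002 -0.322  0.947  0.374]
 [ 0.     0.     0.     1.   ]] dict_keys(['pixels', 'depth', 'mtx', 'extrinsics'])
```

View pics/scene0.png

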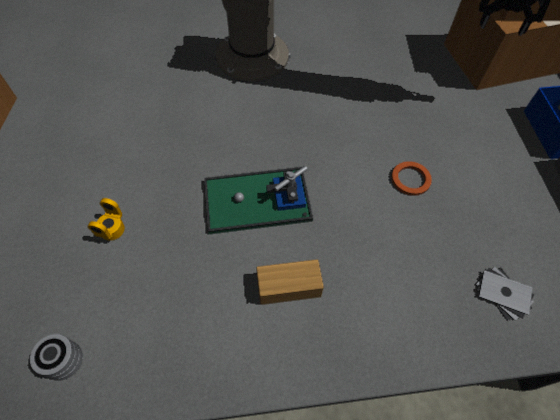

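View pics/side0.png

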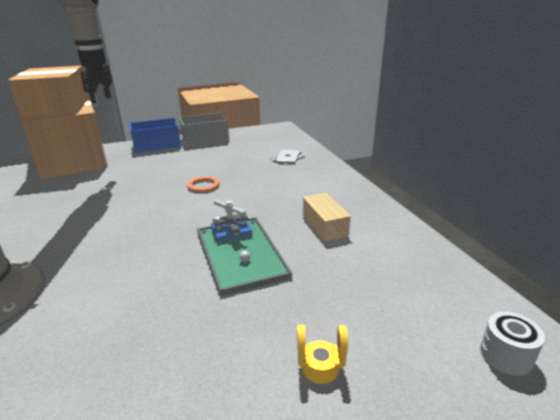

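View pics/wrist0.png

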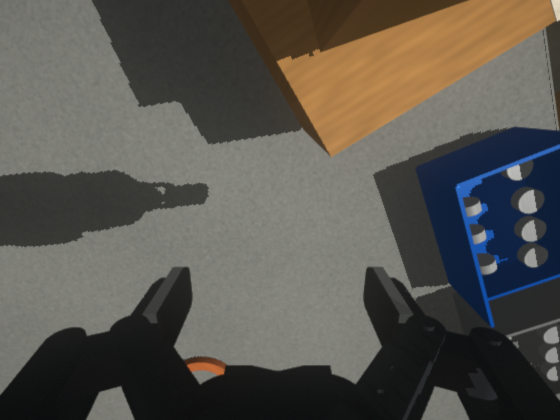

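```bash
cat > h.py <<'E'
import numpy as np,cv2
def ray(c,u,v):
    K=c["mtx"];E=c["extrinsics"]
    d=np.array([(u-K[0,2])/K[0,0],-(v-K[1,2])/K[1,1],-1.]);return E[:3,3],E[:3,:3]@d
def onz(c,u,v,z):
    o,d=ray(c,u,v);return o+d*(z-o[2])/d[2]
def pt(c,u,v):
    o,d=ray(c,u,v);return o+d*c["depth"][int(v),int(u)]
def proj(c,p):
    K=c["mtx"];E=c["extrinsics"];q=E[:3,:3].T@(np.asarray(p)-E[:3,3]);return K[0,2]+K[0,0]*q[0]/-q[2],K[1,2]-K[1,1]*q[1]/-q[2]
def tri(c1,a,c2,b):
    o1,d1=ray(c1,*a);o2,d2=ray(c2,*b)
    s=np.linalg.lstsq(np.stack([d1,-d2],1),o2-o1,rcond=None)[0]
    p,q=o1+d1*s[0],o2+d2*s[1];return (p+q)/2,np.linalg.norm(p-q)
def blob(m):
    n,l,st,ce=cv2.connectedComponentsWithStats(m.astype(np.uint8));i=1+np.argmax(st[1:,4]);return l==i,st[i],ce[i]
E
python3 - <<'E'
from h import *
for n,(x0,y0,w,hh) in dict(scene=(190,155,140,90),side=(185,185,120,115)).items():
    c=dict(np.load(n+"0.npz"));im=c["pixels"][y0:y0+hh,x0:x0+w,::-1];f=5 if hh>100 else 5.5
    cv2.imwrite(f"pics/{n}0c.png",cv2.resize(im,None,fx=f,fy=f,interpolation=cv2.INTER_CUBIC))
    p=c["pixels"].astype(int);g=(p[:,:,1]>p[:,:,0]+25)&(p[:,:,1]>p[:,:,2]+10)
    m,st,ce=blob(g);print(n,st,ce)
    cnt=max(cv2.findContours(m.astype(np.uint8),0,2)[0],key=cv2.contourArea)
    q=cv2.approxPolyDP(cv2.convexHull(cnt),4,True)[:,0]
    print([(tuple(a),onz(c,*a,.012).round(4)) for a in q])
    for nm,mm in dict(yoke=(p[:,:,0]>150)&(p[:,:,1]>100)&(p[:,:,2]<60),seal=(p[:,:,0]>150)&(p[:,:,1]<100)&(p[:,:,2]<80)).items():
        m,st,ce=blob(mm);print(nm,st,onz(c,*ce,.01).round(3))
E
```

```text
scene [ 207  172  102   57 3192] [244.27318296 201.51159148]
[((np.int32(308), np.int32(216)), array([0.6202, 0.0849, 0.012 ])), ((np.int32(211), np.int32(228)), array([ 0.6259, -0.1563,  0.012 ])), ((np.int32(207), np.int32(181)), array([ 0.4848, -0.1605,  0.012 ])), ((np.int32(282), np.int32(172)), array([0.4787, 0.0375, 0.012 ]))]
yoke [ 90 213  32  22 290] [ 0.58  -0.406  0.01 ]
seal [417 164  14  16  52] [0.518 0.417 0.01 ]
side [ 201  220   86   68 2891] [243.10895884 258.32791422]
[((np.int32(254), np.int32(220)), array([0.6197, 0.0805, 0.012 ])), ((np.int32(286), np.int32(272)), array([ 0.6235, -0.1584,  0.012 ])), ((np.int32(221), np.int32(287)), array([ 0.4803, -0.1591,  0.012 ])), ((np.int32(201), np.int32(231)), array([0.4771, 0.0751, 0.012 ]))]
yoke [305 360  36  12  58] [ 0.597 -0.41   0.01 ]Traceback (most recent call last):
  File "<stdin>", line 11, in <module>
  File "h.py", line 16, in blob
    n,l,st,ce=cv2.connectedComponentsWithStats(m.astype(np.uint8));i=1+np.argmax(st[1:,4]);return l==i,st[i],ce[i]
                                                                       ~~~~~~~~~^^^^^^^^^^
    return _wrapfunc(a, 'argmax', axis=axis, out=out, **kwds)
    return bound(*args, **kwds)
ValueError: attempt to get argmax of an empty sequence
```

```bash
echo
```

```text
(no output)
```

View pics/scene0c.png

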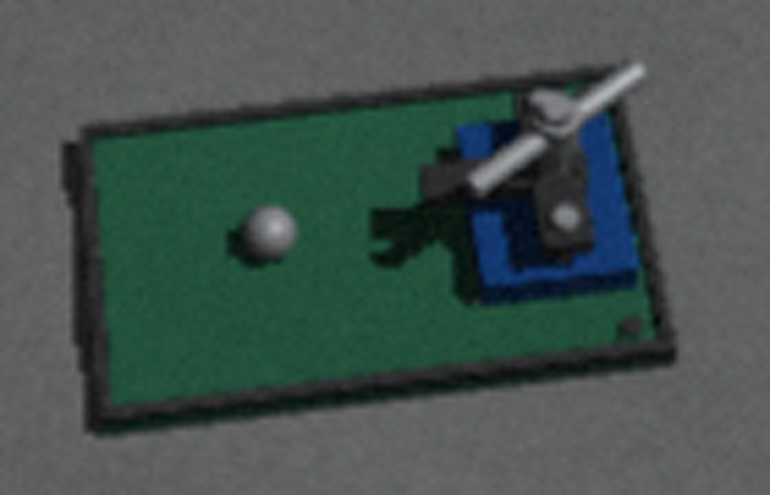

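View pics/side0c.png

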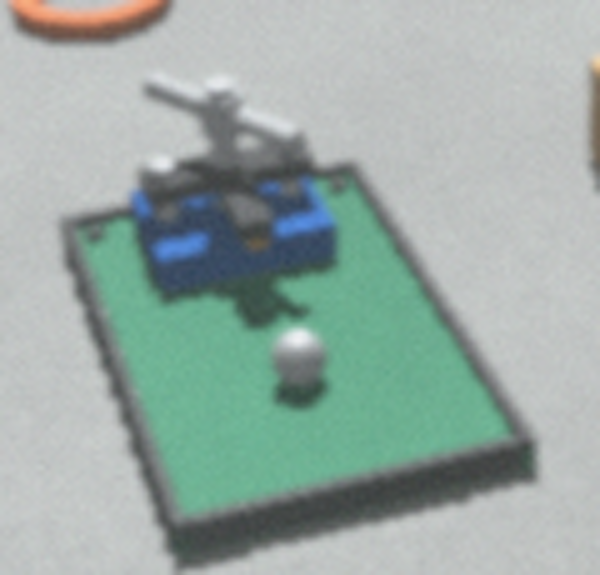

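>>> send_rows(
  commands=[
    {"translation": [-0.0227, 0.0252, -0.0027], "rot": [0, 0, 0], "grip": 0.0854},
    {"translation": [-0.0227, 0.0252, -0.0027], "rot": [0, 0, 0], "grip": 0.0854},
    {"translation": [-0.0227, 0.0252, -0.0027], "rot": [0, 0, 0], "grip": 0.0854},
    {"translation": [-0.0227, 0.0252, -0.0027], "rot": [0, 0, 0], "grip": 0.0854},
    {"translation": [-0.0227, 0.0252, -0.0027], "rot": [0, 0, 0], "grip": 0.0854},
  ],
)

```text
t: 0.57
eef_pos: [0.3401, 0.4628, 0.2616]
tool_rot: [0.0, 0.836, 0.548, -0.0]
contact_force: [0.7, -0.2, -0.0]
gripper_width: 1.002
```

>>> send_rows(
  commands=[
    {"translation": [-0.0227, 0.0252, -0.0027], "rot": [0, 0, 0], "grip": 0.0854},
    {"translation": [-0.0227, 0.0252, -0.0027], "rot": [0, 0, 0], "grip": 0.0854},
    {"translation": [-0.0227, 0.0252, -0.0027], "rot": [0, 0, 0], "grip": 0.0854},
    {"translation": [-0.0227, 0.0252, -0.0027], "rot": [0, 0, 0], "grip": 0.0854},
    {"translation": [-0.0227, 0.0252, -0.0027], "rot": [0, 0, 0], "grip": 0.0854},
  ],
)

```text
t: 0.98
eef_pos: [0.4102, 0.3084, 0.2753]
tool_rot: [-0.0, 0.836, 0.548, -0.0]
contact_force: [0.3, 0.5, 0.4]
gripper_width: 1.0
```

>>> send_rows(
  commands=[
    {"translation": [-0.0227, 0.0252, -0.0027], "rot": [0, 0, 0], "grip": 0.0854},
    {"translation": [-0.0227, 0.0252, -0.0027], "rot": [0, 0, 0], "grip": 0.0854},
    {"translation": [-0.0227, 0.0252, -0.0027], "rot": [0, 0, 0], "grip": 0.0854},
    {"translation": [-0.0227, 0.0252, -0.0027], "rot": [0, 0, 0], "grip": 0.0854},
    {"translation": [-0.0227, 0.0252, -0.0027], "rot": [0, 0, 0], "grip": 0.0854},
  ],
)

```text
t: 1.4
eef_pos: [0.4803, 0.154, 0.2889]
tool_rot: [-0.0, 0.836, 0.548, -0.0]
contact_force: [-0.3, -0.2, -0.0]
gripper_width: 1.001
```

>>> send_rows(
  commands=[
    {"translation": [-0.0227, 0.0252, -0.0027], "rot": [0, 0, 0], "grip": 0.0854},
    {"translation": [-0.0227, 0.0252, -0.0027], "rot": [0, 0, 0], "grip": 0.0854},
    {"translation": [-0.0227, 0.0252, -0.0027], "rot": [0, 0, 0], "grip": 0.0854},
    {"translation": [-0.0227, 0.0252, -0.0027], "rot": [0, 0, 0], "grip": 0.0854},
    {"translation": [-0.0227, 0.0252, -0.0027], "rot": [0, 0, 0], "grip": 0.0854},
  ],
)

```text
t: 1.82
eef_pos: [0.5505, -0.0002, 0.3024]
tool_rot: [-0.0, 0.836, 0.548, -0.0]
contact_force: [0.6, 0.0, 1.1]
gripper_width: 1.0
```

>>> send_rows(
  commands=[
    {"translation": [0, 0, 0], "rot": [0, 0, 6.65], "grip": 0.02},
    {"translation": [0, 0, 0], "rot": [0, 0, 6.65], "grip": 0.02},
    {"translation": [0, 0, 0], "rot": [0, 0, 6.65], "grip": 0.02},
    {"translation": [0, 0, 0], "rot": [0, 0, 6.65], "grip": 0.02},
    {"translation": [0, 0, 0], "rot": [0, 0, 6.65], "grip": 0.02},
  ],
)

```text
t: 2.23
eef_pos: [0.5501, 0.0013, 0.302]
tool_rot: [-0.0, 0.959, 0.283, -0.0]
contact_force: [0.6, -0.6, -1.1]
gripper_width: 0.297
```

>>> send_rows(
  commands=[
    {"translation": [0, 0, 0], "rot": [0, 0, 6.65], "grip": 0.02},
    {"translation": [0, 0, 0], "rot": [0, 0, 6.65], "grip": 0.02},
    {"translation": [0, 0, 0], "rot": [0, 0, 6.65], "grip": 0.02},
    {"translation": [0, 0, 0], "rot": [0, 0, 6.65], "grip": 0.02},
    {"translation": [0, 0, 0], "rot": [0, 0, 6.65], "grip": 0.02},
  ],
)

```text
t: 2.65
eef_pos: [0.5501, 0.0014, 0.3021]
tool_rot: [0.0, 1.0, -0.003, -0.0]
contact_force: [-0.2, -1.0, 0.2]
gripper_width: 0.234
```

```bash
python3 - <<'E'
from station import *
from h import *
c=read_camera("wrist");cv2.imwrite("pics/w1.png",c["pixels"][:,:,::-1]);np.savez("w1.npz",**c);o=get_obs();print(o["q"].round(3),c["extrinsics"].round(3),o["torque"])
E
```

```text
[-0.58   0.239  0.559  1.821 -0.14   1.122  0.014] [[ 1.     0.007  0.003  0.55 ]
 [-0.008  0.947  0.322  0.084]
 [-0.001 -0.322  0.947  0.428]
 [ 0.     0.     0.     1.   ]] [-0.00144077  0.02559099  0.03842037]
```

View pics/w1.png

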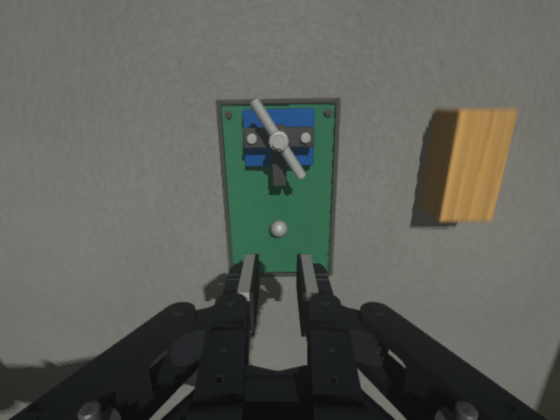

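```bash
python3 - <<'E'
from h import *
W=dict(np.load("w1.npz"));S=dict(np.load("scene0.npz"));D=dict(np.load("side0.npz"))
im=W["pixels"][90:280,205:355,::-1];cv2.imwrite("pics/w1c.png",cv2.resize(im,None,fx=3.1,fy=3.1,interpolation=cv2.INTER_CUBIC))
p=W["pixels"].astype(int)
# ball
for nm,(y0,y1,x0,x1) in dict(ball=(212,245,262,298)).items():
    hsv=cv2.cvtColor(W["pixels"],cv2.COLOR_RGB2HSV);m=np.zeros(p.shape[:2],bool);m[y0:y1,x0:x1]=((hsv[...,1]<60)&(hsv[...,2]>60))[y0:y1,x0:x1]
    m,st,ce=blob(m);print(nm,st,ce,onz(W,*ce,.0245).round(4))
for n,c in (("scene",S),("side",D)):
    hsv=cv2.cvtColor(c["pixels"],cv2.COLOR_RGB2HSV);m=np.zeros(p.shape[:2],bool)
    y0,y1,x0,x1=(188,206,230,247) if n=="scene" else (246,268,236,254)
    m[y0:y1,x0:x1]=((hsv[...,1]<60)&(hsv[...,2]>60))[y0:y1,x0:x1]
    m,st,ce=blob(m);print(n,st,ce,onz(c,*ce,.0245).round(4))
g=(p[:,:,1]>p[:,:,0]+25)&(p[:,:,1]>p[:,:,2]+10)
# left/right green edges per row
L=[];R=[]
for v in range(115,240,5):
    u=np.where(g[v,200:360])[0]+200;L.append(onz(W,u.min()-.5,v,.012));R.append(onz(W,u.max()+.5,v,.012))
L=np.array(L);R=np.array(R)
for q in(L,R):
    f=np.polyfit(q[:,1],q[:,0],1);print("edge",f,"deg",np.degrees(np.arctan(f[0])),np.std(q[:,0]-np.polyval(f,q[:,1])))
for u in (235,240,320,325):
    v=np.where(g[95:290,u])[0]+95;print(u,onz(W,u,v.min()-.5,.012).round(4),onz(W,u,v.max()+.5,.012).round(4))
# blue front edge
b=(p[:,:,2]>p[:,:,0]+60)&(p[:,:,2]>p[:,:,1]+40)
for u in (255,300,306):
    v=np.where(b[:,u])[0];print("blue",u,v.min(),v.max(),onz(W,u,v.min()-.5,.032).round(4),onz(W,u,v.max()+.5,.032).round(4),)
print(W["depth"][141,279],pt(W,279,141),pt(W,279,229), pt(W,259,105),pt(W,300,174))
E
```

```text
ball [270 220  18  17 236] [278.45338983 228.08474576] [ 0.5497 -0.0849  0.0245]
scene [235 193   9   8  59] [239.15254237 196.3220339 ] [ 0.5501 -0.0807  0.0245]
side [239 250  11  13 108] [244.40740741 256.12037037] [ 0.5499 -0.0873  0.0245]
edge [-0.00967839  0.47643819] deg -0.5545134211650237 0.0003980162043847104
edge [-0.01102937  0.62457884] deg -0.6319105712612543 0.0005390272232422782
235 [0.4942 0.0829 0.012 ] [ 0.482  -0.1489  0.012 ]
240 [0.5008 0.0841 0.012 ] [ 0.4899 -0.1455  0.012 ]
320 [0.6048 0.0845 0.012 ] [ 0.6136 -0.1499  0.012 ]
325 [0.6113 0.0845 0.012 ] [ 0.6217 -0.157   0.012 ]
blue 255 116 164 [0.5213 0.0709 0.032 ] [0.5193 0.0091 0.032 ]
blue 300 109 163 [0.5775 0.0788 0.032 ] [0.5786 0.01   0.032 ]
blue 306 109 164 [0.585  0.0787 0.032 ] [0.5866 0.0086 0.032 ]
0.32116506 [0.55088905 0.04706547 0.10156558] [ 0.55041706 -0.08108391  0.03699586] [0.52995252 0.08335584 0.08920586] [0.57448129 0.00903944 0.09143511]
```

View pics/w1c.png

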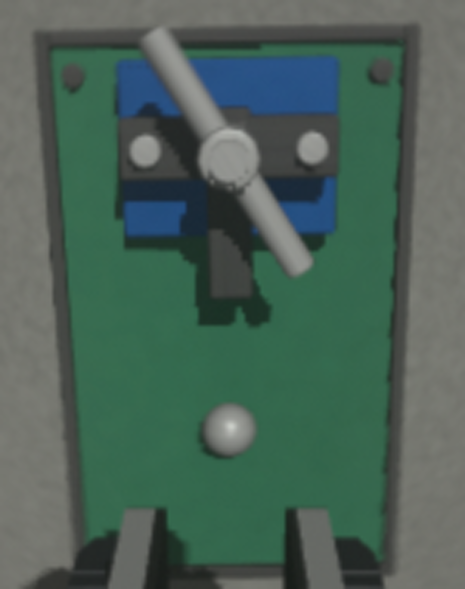

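>>> send_rows(
  commands=[
    {"translation": [0, 0.0158, 0.0228], "rot": [0, 0, 0], "grip": 0.016},
    {"translation": [0, 0.0158, 0.0228], "rot": [0, 0, 0], "grip": 0.016},
    {"translation": [0, 0.0158, 0.0228], "rot": [0, 0, 0], "grip": 0.016},
    {"translation": [0, 0.0158, 0.0228], "rot": [0, 0, 0], "grip": 0.016},
    {"translation": [0, 0.0158, 0.0228], "rot": [0, 0, 0], "grip": 0.016},
  ],
)

```text
t: 3.12
eef_pos: [0.5501, -0.0782, 0.1872]
tool_rot: [-0.0, 1.0, 0.001, 0.0]
contact_force: [0.4, 0.1, 0.2]
gripper_width: 0.187
```

>>> send_rows(
  commands=[
    {"translation": [0, 0.0158, 0.0228], "rot": [0, 0, 0], "grip": 0.016},
    {"translation": [0, 0.0158, 0.0228], "rot": [0, 0, 0], "grip": 0.016},
    {"translation": [0, 0.0158, 0.0228], "rot": [0, 0, 0], "grip": 0.016},
    {"translation": [0, 0, 0], "rot": [6, 0, 0], "grip": 0.016},
    {"translation": [0, 0, 0], "rot": [6, 0, 0], "grip": 0.016},
  ],
)

```text
t: 3.53
eef_pos: [0.5497, -0.1233, 0.1185]
tool_rot: [-0.107, 0.994, 0.002, -0.001]
contact_force: [0.3, -0.0, -1.1]
gripper_width: 0.187
```

>>> send_rows(
  commands=[
    {"translation": [0, 0.003, 0.0147], "rot": [0, 0, 0], "grip": 0.016},
    {"translation": [0, 0.003, 0.0147], "rot": [0, 0, 0], "grip": 0.016},
    {"translation": [0, 0.003, 0.0147], "rot": [0, 0, 0], "grip": 0.016},
    {"translation": [0, 0.003, 0.0147], "rot": [0, 0, 0], "grip": 0.016},
    {"translation": [0, 0, 0], "rot": [0, 0, 0], "grip": 0.016},
  ],
)

```text
t: 3.95
eef_pos: [0.5484, -0.124, 0.0573]
tool_rot: [-0.105, 0.994, 0.001, -0.002]
contact_force: [-0.7, 0.1, 0.7]
gripper_width: 0.184
```

```bash
python3 - <<'E'
from station import *
from h import *
print(get_obs()["eef_pos"])
for n in("wrist","side"):
    c=read_camera(n);cv2.imwrite(f"pics/{n}2.png",c["pixels"][:,:,::-1]);np.savez(f"{n}2.npz",**c)
E
```

```text
[ 0.54837448 -0.12396359  0.05727   ]
```

View pics/wrist2.png

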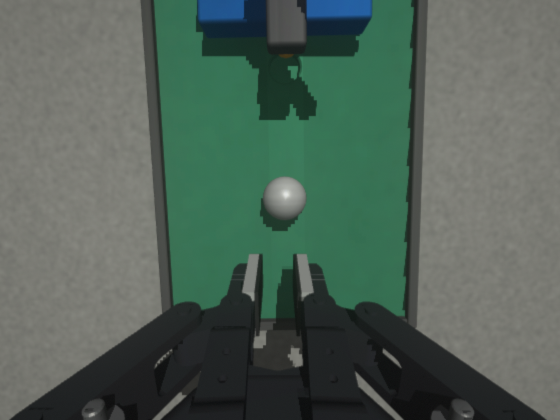

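View pics/side2.png

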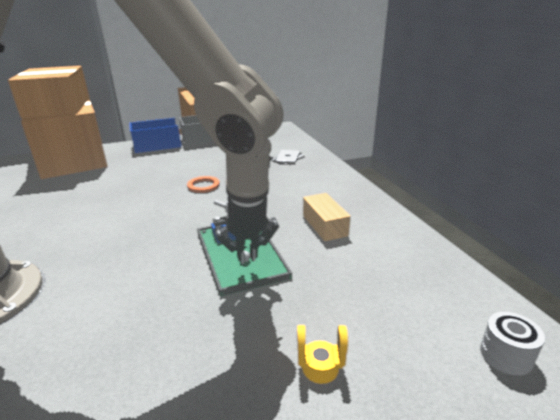

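```bash
python3 - <<'E'
from h import *
c=dict(np.load("wrist2.npz"))
print("ball",onz(c,284.5,199,.0245))
cv2.imwrite("pics/w2c.png",cv2.resize(c["pixels"][20:140,220:360,::-1],None,fx=5,fy=5,interpolation=cv2.INTER_CUBIC))
E
```

```text
ball [ 0.55120235 -0.0852552   0.0245    ]
```

View pics/w2c.png

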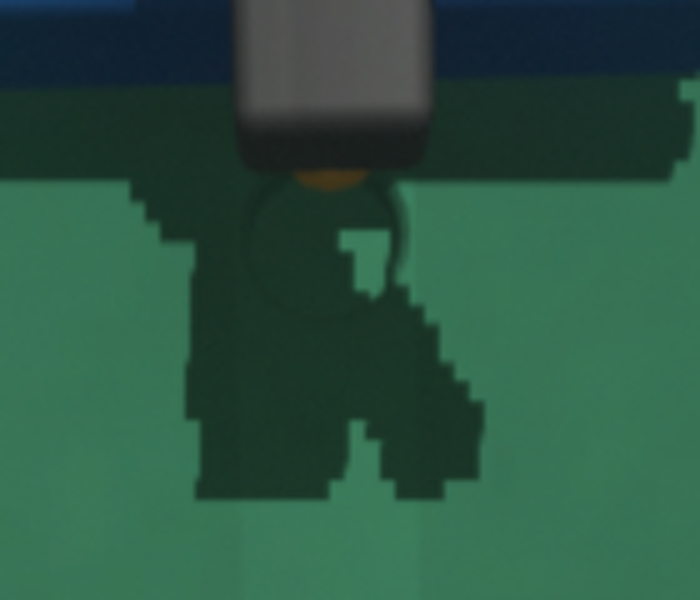

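```bash
python3 - <<'E'
from h import *
c=dict(np.load("wrist2.npz"))
f=lambda a,b:onz(c,220+a/5-.4,20+b/5-.4,.012).round(4)
print(f(247,239),f(405,239),f(326,318),f(326,239))
print("fingers", [proj(c,(x,-.124+.0143,.022)) for x in (.5404,.5564)])
E
```

```text
[ 0.5421 -0.0089  0.012 ] [ 0.5606 -0.0089  0.012 ] [ 0.5514 -0.0178  0.012 ] [ 0.5514 -0.0089  0.012 ]
fingers [(np.float64(266.0648584913434), np.float64(239.69228156842294)), (np.float64(293.0555569085832), np.float64(239.7299494491037))]
```

>>> send_rows(
  commands=[
    {"translation": [0.003, 0, 0], "rot": [0, 0, 0], "grip": 0.016},
    {"translation": [0, 0.0015, 0.007], "rot": [0, 0, 0], "grip": 0.016},
    {"translation": [0, 0.0015, 0.007], "rot": [0, 0, 0], "grip": 0.016},
    {"translation": [0, 0.0015, 0.007], "rot": [0, 0, 0], "grip": 0.016},
    {"translation": [0, 0, 0], "rot": [0, 0, 0], "grip": 0.016},
  ],
)

```text
t: 4.47
eef_pos: [0.5523, -0.1242, 0.0369]
tool_rot: [-0.105, 0.994, -0.0, -0.001]
contact_force: [-0.6, -0.8, -0.5]
gripper_width: 0.187
```

```bash
python3 - <<'E'
from station import *
from h import *
o=get_obs();print(o["eef_pos"],o["contact_force"])
for n in("wrist",):
    c=read_camera(n);cv2.imwrite(f"pics/{n}3.png",c["pixels"][:,:,::-1]);np.savez(f"{n}3.npz",**c)
E
```

```text
[ 0.55225308 -0.1241617   0.03692122] [-0.6165039  -0.79314956 -0.49711493]
```

View pics/wrist3.png

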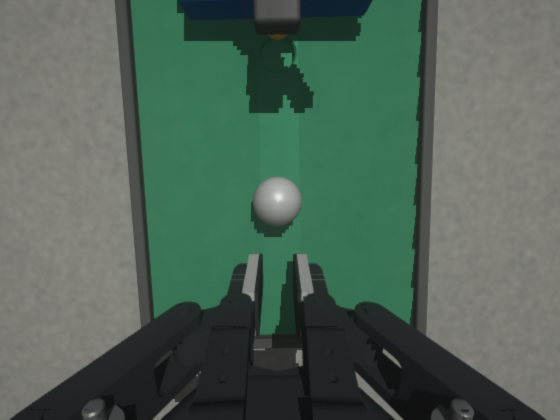

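>>> send_rows(
  commands=[
    {"translation": [0, -0.0039, 0.0008], "rot": [0, 0, 0], "grip": 0.016},
    {"translation": [0, -0.0039, 0.0008], "rot": [0, 0, 0], "grip": 0.016},
    {"translation": [0, -0.0039, 0.0008], "rot": [0, 0, 0], "grip": 0.016},
    {"translation": [0, -0.0029, 0.0006], "rot": [0, 0, 0], "grip": 0.016},
    {"translation": [0, -0.0029, 0.0006], "rot": [0, 0, 0], "grip": 0.016},
  ],
)

```text
t: 4.93
eef_pos: [0.5534, -0.1061, 0.0387]
tool_rot: [-0.105, 0.995, -0.0, 0.0]
contact_force: [-0.3, -0.3, 0.9]
gripper_width: 0.188
```

>>> send_rows(
  commands=[
    {"translation": [0, -0.0029, 0.0006], "rot": [0, 0, 0], "grip": 0.016},
    {"translation": [0, -0.0029, 0.0006], "rot": [0, 0, 0], "grip": 0.016},
    {"translation": [0, -0.0029, 0.0006], "rot": [0, 0, 0], "grip": 0.016},
    {"translation": [0, -0.0029, 0.0006], "rot": [0, 0, 0], "grip": 0.016},
    {"translation": [0, -0.0029, 0.0006], "rot": [0, 0, 0], "grip": 0.016},
  ],
)

```text
t: 5.35
eef_pos: [0.5533, -0.0918, 0.0387]
tool_rot: [-0.104, 0.995, -0.0, 0.0]
contact_force: [-0.2, -1.2, 1.0]
gripper_width: 0.186
```

```bash
python3 - <<'E'
from station import *
from h import *
o=get_obs();print(o["eef_pos"],o["contact_force"])
for n in("wrist",):
    c=read_camera(n);cv2.imwrite(f"pics/{n}4.png",c["pixels"][:,:,::-1]);np.savez(f"{n}4.npz",**c)
E
```

```text
[ 0.55334161 -0.09184978  0.03868284] [-0.16819308 -1.18985941  1.0258386 ]
```

View pics/wrist4.png

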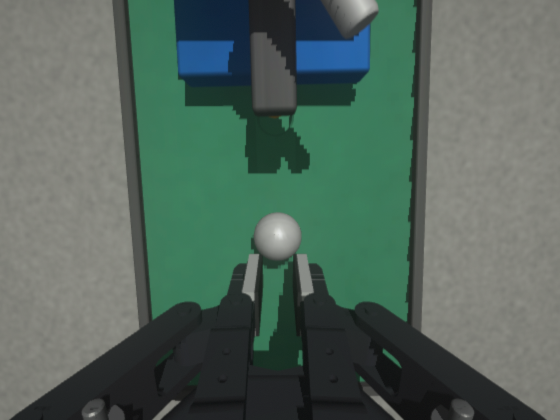

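```bash
python3 - <<'E'
from h import *
c=dict(np.load("wrist4.npz"));print(onz(c,277.5,236,.0245))
cv2.imwrite("pics/w4c.png",cv2.resize(c["pixels"][90:210,220:360,::-1],None,fx=5,fy=5,interpolation=cv2.INTER_CUBIC))
E
```

```text
[ 0.55237256 -0.07084013  0.0245    ]
```

View pics/w4c.png

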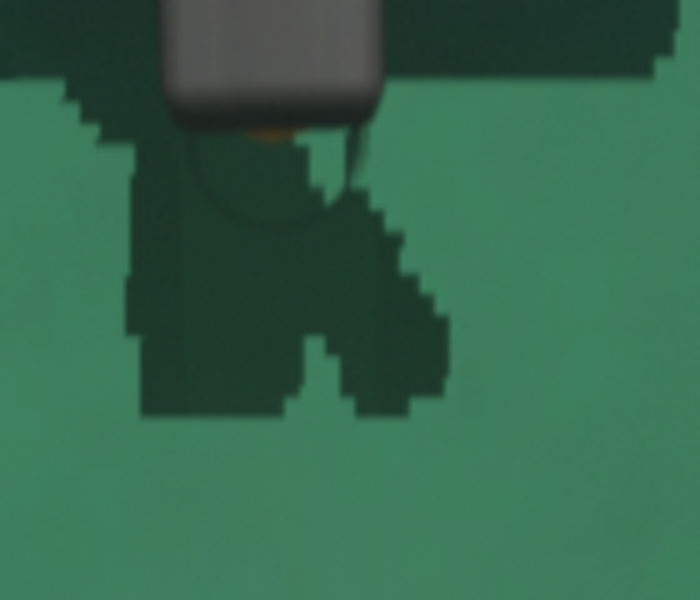

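>>> send_rows(
  commands=[
    {"translation": [-0.0005, -0.0033, 0.0012], "rot": [0, 0, 0], "grip": 0.016},
    {"translation": [-0.0005, -0.0033, 0.0012], "rot": [0, 0, 0], "grip": 0.016},
    {"translation": [-0.0005, -0.0033, 0.0012], "rot": [0, 0, 0], "grip": 0.016},
    {"translation": [-0.0005, -0.0033, 0.0012], "rot": [0, 0, 0], "grip": 0.016},
    {"translation": [0, -0.0034, 0.0007], "rot": [0, 0, 0], "grip": 0.016},
  ],
)

```text
t: 5.82
eef_pos: [0.551, -0.0741, 0.0366]
tool_rot: [-0.105, 0.995, -0.0, -0.0]
contact_force: [0.3, 0.2, 1.3]
gripper_width: 0.184
```

>>> send_rows(
  commands=[
    {"translation": [0, -0.0034, 0.0007], "rot": [0, 0, 0], "grip": 0.016},
    {"translation": [0, -0.0034, 0.0007], "rot": [0, 0, 0], "grip": 0.016},
    {"translation": [0, -0.0034, 0.0007], "rot": [0, 0, 0], "grip": 0.016},
    {"translation": [0, -0.0034, 0.0007], "rot": [0, 0, 0], "grip": 0.016},
    {"translation": [0, -0.0034, 0.0007], "rot": [0, 0, 0], "grip": 0.016},
  ],
)

```text
t: 6.23
eef_pos: [0.5511, -0.0566, 0.0366]
tool_rot: [-0.105, 0.995, -0.0, -0.0]
contact_force: [0.0, -1.3, 1.1]
gripper_width: 0.185
```

```bash
python3 - <<'E'
from station import *
from h import *
o=get_obs();print(o["eef_pos"],o["contact_force"])
for n in("wrist",):
    c=read_camera(n);cv2.imwrite(f"pics/{n}5.png",c["pixels"][:,:,::-1]);np.savez(f"{n}5.npz",**c)
E
```

```text
[ 0.55111408 -0.05656104  0.03663806] [ 0.01358653 -1.26343753  1.14923473]
```

View pics/wrist5.png

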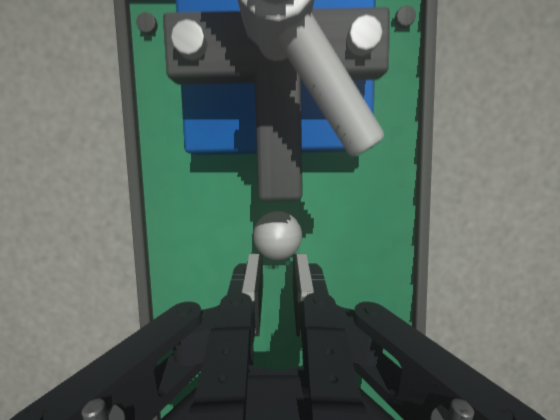

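>>> send_rows(
  commands=[
    {"translation": [0, -0.0034, 0.0007], "rot": [0, 0, 0], "grip": 0.016},
    {"translation": [0, -0.0034, 0.0007], "rot": [0, 0, 0], "grip": 0.016},
    {"translation": [0, -0.0034, 0.0007], "rot": [0, 0, 0], "grip": 0.016},
    {"translation": [0, -0.0034, 0.0007], "rot": [0, 0, 0], "grip": 0.016},
    {"translation": [0, -0.0034, 0.0007], "rot": [0, 0, 0], "grip": 0.016},
  ],
)

```text
t: 6.7
eef_pos: [0.5513, -0.0395, 0.0369]
tool_rot: [-0.105, 0.995, -0.0, 0.0]
contact_force: [0.0, 0.4, 0.4]
gripper_width: 0.186
```

```bash
python3 - <<'E'
from station import *
from h import *
o=get_obs();print(o["eef_pos"],o["contact_force"])
for n in("wrist",):
    c=read_camera(n);cv2.imwrite(f"pics/{n}6.png",c["pixels"][:,:,::-1]);np.savez(f"{n}6.npz",**c)
E
```

```text
[ 0.55129216 -0.0394679   0.036907  ] [0.0338561  0.38751806 0.36830866]
```

View pics/wrist6.png

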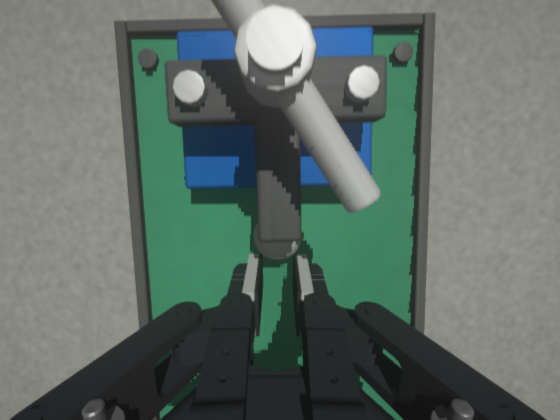

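>>> send_rows(
  commands=[
    {"translation": [0, -0.002, 0.0004], "rot": [0, 0, 0], "grip": 0.016},
    {"translation": [0, -0.002, 0.0004], "rot": [0, 0, 0], "grip": 0.016},
    {"translation": [0, -0.002, 0.0004], "rot": [0, 0, 0], "grip": 0.016},
    {"translation": [0, -0.002, 0.0004], "rot": [0, 0, 0], "grip": 0.016},
    {"translation": [0, 0, 0], "rot": [0, 0, 0], "grip": 0.016},
  ],
)

```text
t: 7.17
eef_pos: [0.5513, -0.0311, 0.037]
tool_rot: [-0.105, 0.995, -0.0, -0.0]
contact_force: [-0.0, -0.1, 0.4]
gripper_width: 0.189
```

```bash
python3 - <<'E'
from station import *
from h import *
o=get_obs();print(o["eef_pos"],o["contact_force"])
ims=[]
for n in("wrist","side"):
    c=read_camera(n);np.savez(f"{n}7.npz",**c)
    p=c["pixels"];ims.append(p[180:300,220:360] if n=="wrist" else p[190:290,180:300])
    cv2.imwrite(f"pics/{n}7.png",cv2.resize(ims[-1][:,:,::-1],None,fx=5,fy=5,interpolation=cv2.INTER_CUBIC))
E
```

```text
[ 0.55126311 -0.03107181  0.03698901] [-0.04858101 -0.09791039  0.39572451]
```

View pics/wrist7.png

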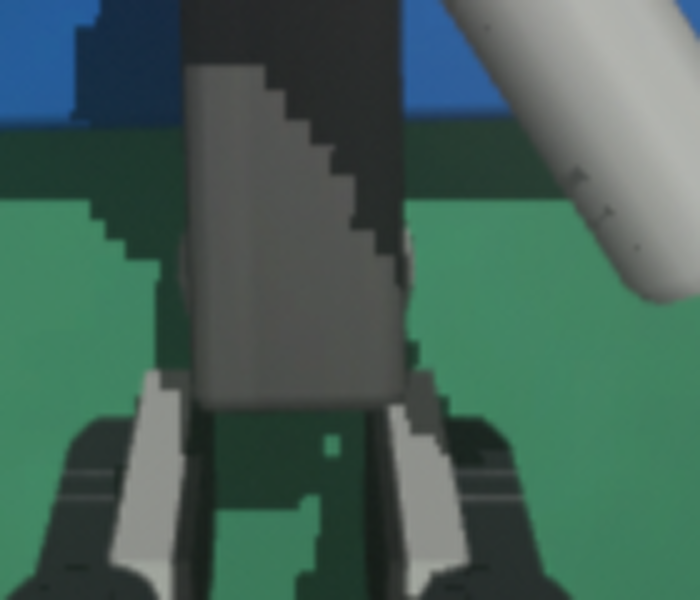

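View pics/side7.png

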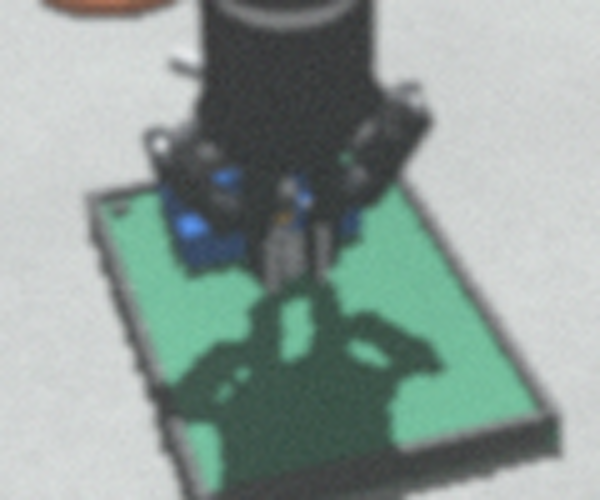

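```bash
python3 - <<'E'
from h import *
c=dict(np.load("wrist7.npz"))
for z in (.0203,.0245):print(onz(c,220+296.5/5-.4,180+266/5-.4,z))
print(c["extrinsics"][:3,3])
E
```

```text
[ 0.55099798 -0.00889413  0.0203    ]
[ 0.55097848 -0.0080379   0.0245    ]
[0.5502667  0.02321517 0.17780448]
```

>>> send_rows(
  commands=[
    {"translation": [0, 0.0049, -0.001], "rot": [0, 0, 0], "grip": 0.016},
    {"translation": [0, 0.01, -0.002], "rot": [0, 0, 0], "grip": 0.016},
    {"translation": [0, 0.015, -0.003], "rot": [0, 0, 0], "grip": 0.016},
    {"translation": [0, 0.015, -0.006], "rot": [0, 0, 0], "grip": 0.016},
    {"translation": [0, 0, 0], "rot": [0, 0, 0], "grip": 0.016},
  ],
)

```text
t: 7.68
eef_pos: [0.5514, -0.0838, 0.04]
tool_rot: [-0.103, 0.995, -0.003, 0.001]
contact_force: [0.5, -1.8, 0.5]
gripper_width: 0.186
```

```bash
python3 - <<'E'
from station import *
from h import *
o=get_obs();print(o["eef_pos"],o["contact_force"])
ims=[]
for n in("wrist",):
    c=read_camera(n);np.savez(f"{n}8.npz",**c)
    p=c["pixels"]
    cv2.imwrite(f"pics/{n}8.png",p[:,:,::-1])
E
```

```text
[ 0.55139231 -0.08377841  0.03996666] [ 0.46664198 -1.78975877  0.47274298]
```

View pics/wrist8.png

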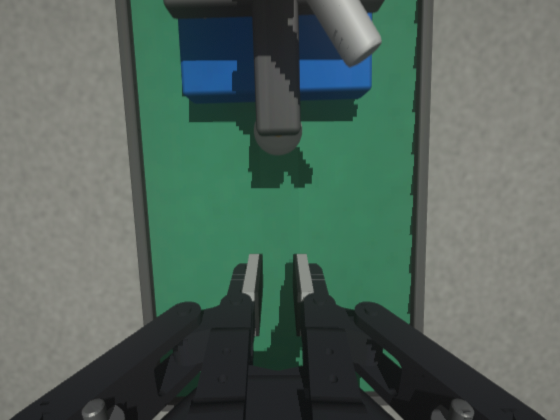

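```bash
python3 - <<'E'
from h import *
c=dict(np.load("wrist8.npz"))
cv2.imwrite("pics/w8c.png",cv2.resize(c["pixels"][100:170,230:330,::-1],None,fx=7,fy=7,interpolation=cv2.INTER_CUBIC))
for P in((.5514,-.0085,.0203),(.5514,-.0085,.0245),(.5514,-.013,.0245)):
    u=proj(c,P);E=c["extrinsics"];d=-(E[:3,:3].T@(np.array(P)-E[:3,3]))[2]
    r=302.9*.0125/d;print(P,u,"r",r,"bottom v",u[1]+r,"crop",(u[1]+r-100+.5)*7,(u[0]-r-230+.5)*7,(u[0]+r-230+.5)*7)
E
```

```text
(0.5514, -0.0085, 0.0203) (np.float64(278.3453682881017), np.float64(130.59471634367566)) r 24.178661765784984 bottom v 154.77337810946065 crop 386.9136467662246 172.6669456562171 511.16821037720683
(0.5514, -0.0085, 0.0245) (np.float64(278.3820370505311), np.float64(129.50366855336426)) r 24.83992510814176 bottom v 154.34359366150602 crop 383.90515563054214 168.29478359672538 516.05373511071
(0.5514, -0.013, 0.0245) (np.float64(278.4476088226068), np.float64(138.62879001381515)) r 24.750890593735708 bottom v 163.37968060755085 crop 447.15776425285594 169.37702760209774 515.8894959143978
```

View pics/w8c.png

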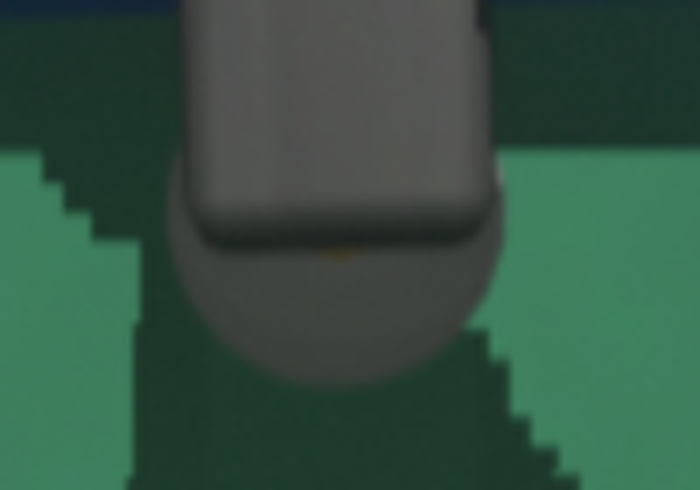

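```bash
python3 - <<'E'
from h import *
W=dict(np.load("w1.npz"))
for n,uv in dict(knobL=(252,139),knobR=(306,138),beam=(265,138),hub=(279,141),hub2=(276,142),bar=(292,161),arm=(280,172),barf=(265,115)).items():print(n,pt(W,*uv).round(4))
# bar mask by depth
d=W["depth"];v,u=np.mgrid[95:185,245:310]
P=np.array([pt(W,a,b) for a,b in zip(u.ravel(),v.ravel())])
s=P[(P[:,2]>.082)&(P[:,2]<.096)];h=P[P[:,2]>.097]
print("hub",h.mean(0),len(h),h.min(0),h.max(0))
r=cv2.fitLine(s[:,:2].astype(np.float32),cv2.DIST_HUBER,0,.01,.01).ravel();print("bar",r,np.degrees(np.arctan2(r[1],r[0])),s.mean(0),s.min(0),s.max(0))
E
```

```text
knobL [0.519  0.0452 0.0614]
knobR [0.583  0.0459 0.0621]
beam [0.5342 0.0457 0.0566]
hub [0.5509 0.0471 0.1016]
hub2 [0.5477 0.0459 0.1007]
bar [0.5654 0.0236 0.09  ]
arm [0.5521 0.004  0.0564]
barf [0.5361 0.0732 0.0899]
hub [0.54976371 0.05178267 0.14596384] 166 [0.5412704  0.03949473 0.09716704] [0.55627442 0.08366518 0.42837654]
bar [ 0.5509888  -0.83451265  0.5487106   0.04866809] -56.565125 [0.5487106  0.04866809 0.0900544 ] [0.51894778 0.00288116 0.08285363] [0.58049046 0.09040284 0.09599615]
```

>>> send_rows(
  commands=[
    {"translation": [0, -0.0073, -0.0342], "rot": [0, 0, 0], "grip": 0.016},
    {"translation": [0, -0.0073, -0.0342], "rot": [0, 0, 0], "grip": 0.016},
    {"translation": [0, -0.0073, -0.0342], "rot": [0, 0, 0], "grip": 0.05},
    {"translation": [0, 0, 0], "rot": [-6, 0, 0], "grip": 0.05},
    {"translation": [0, 0, 0], "rot": [-6, 0, 0], "grip": 0.05},
  ],
)

```text
t: 8.15
eef_pos: [0.553, -0.0807, 0.1473]
tool_rot: [0.002, 1.0, -0.003, 0.003]
contact_force: [-0.3, 1.2, -0.1]
gripper_width: 0.581
```

>>> send_rows(
  commands=[
    {"translation": [0, -0.026, 0], "rot": [0, 0, 0], "grip": 0.05},
    {"translation": [0, -0.026, 0], "rot": [0, 0, 0], "grip": 0.05},
    {"translation": [0, -0.026, 0], "rot": [0, 0, 0], "grip": 0.05},
    {"translation": [0, -0.026, 0], "rot": [0, 0, 0], "grip": 0.05},
    {"translation": [0, -0.026, 0], "rot": [0, 0, 0], "grip": 0.05},
  ],
)

```text
t: 8.57
eef_pos: [0.551, 0.0537, 0.1444]
tool_rot: [-0.0, 1.0, -0.0, -0.0]
contact_force: [1.6, -0.1, 0.6]
gripper_width: 0.587
```

>>> send_rows(
  commands=[
    {"translation": [0, 0, 0], "rot": [0, 0, -6.4], "grip": 0.05},
    {"translation": [0, 0, 0], "rot": [0, 0, -6.4], "grip": 0.05},
    {"translation": [0, 0, 0], "rot": [0, 0, -6.4], "grip": 0.05},
    {"translation": [0, 0, 0], "rot": [0, 0, -6.4], "grip": 0.05},
    {"translation": [0, 0, 0], "rot": [0, 0, -6.4], "grip": 0.05},
  ],
)

```text
t: 8.98
eef_pos: [0.5511, 0.0525, 0.1443]
tool_rot: [-0.0, 0.961, 0.278, -0.0]
contact_force: [-0.3, 0.7, 0.2]
gripper_width: 0.587
```

```bash
python3 - <<'E'
from station import *
from h import *
o=get_obs();print(o["eef_pos"],o["contact_force"],o["q"].round(2),o["tool_rot"])
for n in("wrist","side"):
    c=read_camera(n);np.savez(f"{n}9.npz",**c)
    p=c["pixels"]
    cv2.imwrite(f"pics/{n}9.png",p[:,:,::-1])
E
```

```text
[0.55107667 0.05246331 0.14431754] [-0.29174976  0.69658656  0.24827704] [-0.48  0.42  0.34  1.96 -0.19  0.79  0.54] [-2.02555141e-04  9.60509252e-01  2.78247949e-01 -1.23598901e-04]
```

View pics/wrist9.png

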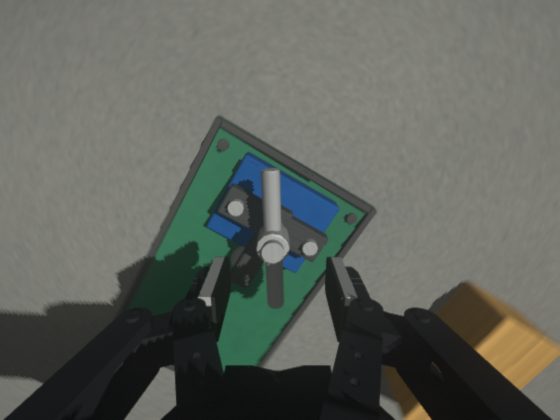

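>>> send_rows(
  commands=[
    {"translation": [-0.0032, 0.0048, 0], "rot": [0, 0, 0], "grip": 0.05},
    {"translation": [0, 0, 0.018], "rot": [0, 0, 0], "grip": 0.05},
    {"translation": [0, 0, 0.018], "rot": [0, 0, 0], "grip": 0.05},
    {"translation": [0, 0, 0.017], "rot": [0, 0, 0], "grip": 0.05},
    {"translation": [0, 0, 0], "rot": [0, 0, 0], "grip": 0.05},
  ],
)

```text
t: 9.5
eef_pos: [0.5489, 0.0457, 0.0886]
tool_rot: [-0.0, 0.962, 0.274, -0.003]
contact_force: [0.0, 0.5, 0.3]
gripper_width: 0.587
```

```bash
python3 - <<'E'
from station import *
from h import *
o=get_obs();print(o["eef_pos"],o["contact_force"],o["q"].round(2),o["tool_rot"])
for n in("wrist","side"):
    c=read_camera(n);np.savez(f"{n}10.npz",**c)
    p=c["pixels"]
    cv2.imwrite(f"pics/{n}10.png",p[:,:,::-1])
E
```

```text
[0.54893519 0.04569597 0.08856924] [0.00220086 0.54271591 0.29403159] [-0.44  0.5   0.31  2.   -0.23  0.68  0.57] [-8.21405623e-05  9.61756878e-01  2.73891637e-01 -2.65926139e-03]
```

View pics/wrist10.png

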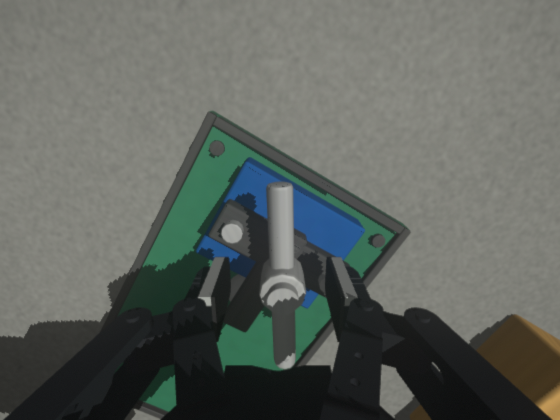

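>>> send_rows(
  commands=[
    {"translation": [0.0021, 0.0002, 0], "rot": [0, 0, 0], "grip": 0.035},
    {"translation": [0, 0, 0], "rot": [0, 0, 0], "grip": 0.028},
    {"translation": [0, 0, 0], "rot": [0, 0, 0], "grip": 0.01},
    {"translation": [0, 0, 0], "rot": [0, 0, 0], "grip": 0.01},
    {"translation": [0, 0, 0], "rot": [0, 0, 0], "grip": 0.01},
  ],
  force=40,
)

```text
t: 10.02
eef_pos: [0.5516, 0.0459, 0.0923]
tool_rot: [-0.0, 0.962, 0.275, -0.001]
contact_force: [-6.7, -2.8, 8.8]
gripper_width: 0.24
```

```bash
cat > s.py <<'E'
from station import *
import numpy as np
o=get_obs();q=o["tool_rot"];print(o["t"],o["eef_pos"].round(4),"F",o["contact_force"].round(2),"T",o["torque"].round(3),"q",o["q"].round(2),"ang",np.degrees(2*np.arctan2(q[2],q[1])).round(1),"w",o["gripper_width"]*85.4)
E
python3 s.py
```

```text
10.0167 [0.5516 0.0459 0.0923] F [-6.67 -2.83  8.83] T [-0.753  1.458  0.046] q [-0.44  0.5   0.31  1.99 -0.23  0.69  0.57] ang 31.9 w 20.46052021369371
```

>>> send_rows(
  commands=[
    {"translation": [-0.0006, 0, -0.002], "rot": [0, 0, 0], "grip": 0.01},
    {"translation": [0, 0, 0], "rot": [0, 0, 3], "grip": 0.01},
    {"translation": [0, 0, 0], "rot": [0, 0, 3], "grip": 0.01},
    {"translation": [0, 0, 0], "rot": [0, 0, 3], "grip": 0.01},
    {"translation": [0, 0, 0], "rot": [0, 0, 3], "grip": 0.01},
  ],
)

```text
t: 10.43
eef_pos: [0.5513, 0.0457, 0.0925]
tool_rot: [0.001, 0.985, 0.172, -0.001]
contact_force: [-0.0, -2.6, -11.3]
gripper_width: 0.238
```

```bash
python3 s.py; python3 - <<'E'
from station import *
from h import *
for n in("wrist",):
    c=read_camera(n);cv2.imwrite(f"pics/{n}11.png",c["pixels"][:,:,::-1])
E
```

```text
10.4333 [0.5513 0.0457 0.0925] F [ -0.    -2.63 -11.26] T [-0.729 -0.05   0.026] q [-0.48  0.51  0.37  1.99 -0.27  0.69  0.4 ] ang 19.8 w 20.324161331462015
```

View pics/wrist11.png

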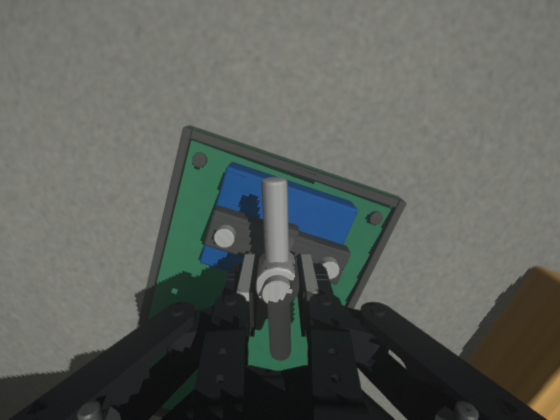

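>>> send_rows(
  commands=[
    {"translation": [0, 0, 0.001], "rot": [0, 0, 6], "grip": 0.01},
    {"translation": [0, 0, 0], "rot": [0, 0, 6], "grip": 0.01},
    {"translation": [0, 0, 0], "rot": [0, 0, 6], "grip": 0.01},
    {"translation": [0, 0, 0], "rot": [0, 0, 6], "grip": 0.01},
    {"translation": [0, 0, 0], "rot": [0, 0, 6], "grip": 0.01},
  ],
)

```text
t: 10.9
eef_pos: [0.5507, 0.0457, 0.0924]
tool_rot: [0.001, 0.996, -0.09, -0.002]
contact_force: [-6.0, -4.4, 0.3]
gripper_width: 0.237
```

```bash
python3 s.py
```

```text
10.9 [0.5507 0.0457 0.0924] F [-6.02 -4.42  0.29] T [-0.867  1.243  0.145] q [-0.59  0.53  0.51  2.   -0.39  0.71 -0.02] ang -10.3 w 20.230486949530597
```

>>> send_rows(
  commands=[
    {"translation": [-0.0004, 0, 0], "rot": [0, 0, 7], "grip": 0.01},
    {"translation": [0, 0, 0], "rot": [0, 0, 7], "grip": 0.01},
    {"translation": [0, 0, 0], "rot": [0, 0, 7], "grip": 0.01},
    {"translation": [0, 0, 0], "rot": [0, 0, 7], "grip": 0.01},
    {"translation": [0, 0, 0], "rot": [0, 0, 7], "grip": 0.01},
  ],
)

```text
t: 11.32
eef_pos: [0.5499, 0.046, 0.0924]
tool_rot: [0.001, 0.923, -0.386, -0.002]
contact_force: [-6.7, -3.9, 2.0]
gripper_width: 0.24
```

```bash
python3 s.py
```

```text
11.3167 [0.5499 0.046  0.0924] F [-6.72 -3.91  2.03] T [-0.766  1.519  0.047] q [-0.7   0.57  0.67  2.01 -0.52  0.74 -0.5 ] ang -45.4 w 20.47197347800396
```

>>> send_rows(
  commands=[
    {"translation": [0, 0, 0], "rot": [0, 0, 7], "grip": 0.01},
    {"translation": [0, 0, 0], "rot": [0, 0, 7], "grip": 0.01},
    {"translation": [0, 0, 0], "rot": [0, 0, 7], "grip": 0.01},
    {"translation": [0, 0, 0], "rot": [0, 0, 7], "grip": 0.01},
    {"translation": [0, 0, 0], "rot": [0, 0, 7], "grip": 0.01},
  ],
)

```text
t: 11.73
eef_pos: [0.5496, 0.0468, 0.0924]
tool_rot: [0.001, 0.764, -0.645, -0.002]
contact_force: [-8.0, -2.1, 2.0]
gripper_width: 0.237
```

```bash
python3 s.py; python3 - <<'E'
from station import *
from h import *
for n in("wrist",):
    c=read_camera(n);cv2.imwrite(f"pics/{n}12.png",c["pixels"][:,:,::-1])
E
```

```text
11.7333 [0.5496 0.0468 0.0924] F [-8.03 -2.13  2.01] T [-0.409  1.851  0.113] q [-0.81  0.64  0.83  2.01 -0.67  0.79 -0.98] ang -80.3 w 20.238971085580367
```

View pics/wrist12.png

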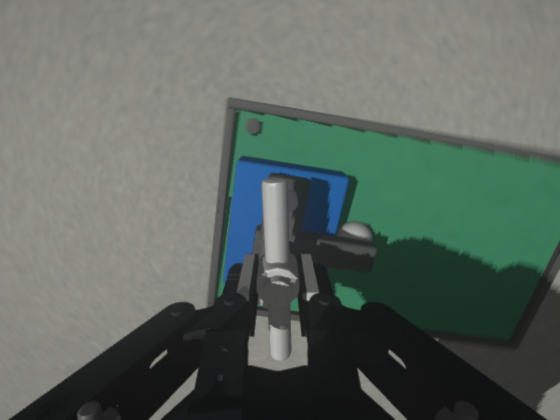

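>>> send_rows(
  commands=[
    {"translation": [0, 0.0004, 0], "rot": [0, 0, 7], "grip": 0.01},
    {"translation": [0, 0, 0], "rot": [0, 0, 7], "grip": 0.01},
    {"translation": [0, 0, 0], "rot": [0, 0, 7], "grip": 0.01},
    {"translation": [0, 0, 0], "rot": [0, 0, 7], "grip": 0.01},
    {"translation": [0, 0, 0], "rot": [0, 0, 7], "grip": 0.01},
  ],
)

```text
t: 12.2
eef_pos: [0.5497, 0.0476, 0.0924]
tool_rot: [-0.001, -0.535, 0.845, 0.002]
contact_force: [-7.5, -0.6, 1.9]
gripper_width: 0.238
```

```bash
python3 s.py
```

```text
12.2 [0.5497 0.0476 0.0924] F [-7.5  -0.59  1.93] T [0.002 1.523 0.054] q [-0.9   0.72  0.98  2.02 -0.81  0.86 -1.46] ang 244.7 w 20.32263065130841
```

>>> send_rows(
  commands=[
    {"translation": [0, 0, 0], "rot": [0, 0, 7], "grip": 0.01},
    {"translation": [0, 0, 0], "rot": [0, 0, 7], "grip": 0.01},
    {"translation": [0, 0, 0], "rot": [0, 0, 7], "grip": 0.01},
    {"translation": [0, 0, 0], "rot": [0, 0, 7], "grip": 0.01},
    {"translation": [0, 0, 0], "rot": [0, 0, 7], "grip": 0.01},
  ],
)

```text
t: 12.62
eef_pos: [0.5502, 0.0481, 0.0924]
tool_rot: [-0.001, -0.257, 0.966, 0.002]
contact_force: [-6.0, -0.2, 1.8]
gripper_width: 0.235
```

```bash
python3 s.py
```

```text
12.6167 [0.5502 0.0481 0.0924] F [-6.04 -0.15  1.8 ] T [0.196 1.198 0.072] q [-0.96  0.81  1.11  2.02 -0.94  0.95 -1.96] ang 209.7 w 20.042167770746953
```

>>> send_rows(
  commands=[
    {"translation": [0, 0, 0], "rot": [0, 0, 0], "grip": 0.05},
    {"translation": [0, 0, 0], "rot": [0, 0, 0], "grip": 0.05},
    {"translation": [0, 0, 0], "rot": [0, 0, 0], "grip": 0.05},
    {"translation": [0, 0, -0.02], "rot": [0, 0, 0], "grip": 0.05},
    {"translation": [0, 0, -0.025], "rot": [0, 0, 0], "grip": 0.05},
  ],
)

```text
t: 13.03
eef_pos: [0.5512, 0.0472, 0.137]
tool_rot: [-0.001, -0.26, 0.966, 0.0]
contact_force: [0.3, -0.7, -0.0]
gripper_width: 0.584
```

>>> send_rows(
  commands=[
    {"translation": [0, 0, 0], "rot": [0, 0, -7], "grip": 0.05},
    {"translation": [0, 0, 0], "rot": [0, 0, -7], "grip": 0.05},
    {"translation": [0, 0, 0], "rot": [0, 0, -7], "grip": 0.05},
    {"translation": [0, 0, 0], "rot": [0, 0, -7], "grip": 0.05},
    {"translation": [0, 0, 0], "rot": [0, 0, -7], "grip": 0.05},
  ],
)

```text
t: 13.45
eef_pos: [0.5525, 0.0471, 0.138]
tool_rot: [0.001, -0.541, 0.841, -0.0]
contact_force: [-0.1, 1.0, -0.1]
gripper_width: 0.581
```

>>> send_rows(
  commands=[
    {"translation": [0, 0, 0], "rot": [0, 0, -7], "grip": 0.05},
    {"translation": [0, 0, 0], "rot": [0, 0, -7], "grip": 0.05},
    {"translation": [0, 0, 0], "rot": [0, 0, -7], "grip": 0.05},
    {"translation": [0, 0, 0], "rot": [0, 0, -7], "grip": 0.05},
    {"translation": [0, 0, 0], "rot": [0, 0, -7], "grip": 0.05},
  ],
)

```text
t: 13.87
eef_pos: [0.5526, 0.047, 0.1381]
tool_rot: [-0.001, 0.769, -0.64, 0.001]
contact_force: [0.6, 0.6, -0.1]
gripper_width: 0.585
```

>>> send_rows(
  commands=[
    {"translation": [0, 0, 0], "rot": [0, 0, -7], "grip": 0.05},
    {"translation": [0, 0, 0], "rot": [0, 0, -7], "grip": 0.05},
    {"translation": [0, 0, 0], "rot": [0, 0, -7], "grip": 0.05},
    {"translation": [0, 0, 0], "rot": [0, 0, -7], "grip": 0.05},
    {"translation": [0, 0, 0], "rot": [0, 0, -7], "grip": 0.05},
  ],
)

```text
t: 14.28
eef_pos: [0.5526, 0.047, 0.1382]
tool_rot: [-0.001, 0.925, -0.379, 0.001]
contact_force: [-0.3, -0.1, -0.0]
gripper_width: 0.585
```

>>> send_rows(
  commands=[
    {"translation": [0, 0, 0], "rot": [0, 0, -7], "grip": 0.05},
    {"translation": [0, 0, 0], "rot": [0, 0, -7], "grip": 0.05},
    {"translation": [0, 0, 0], "rot": [0, 0, -7], "grip": 0.05},
    {"translation": [0, 0, 0], "rot": [0, 0, -7], "grip": 0.05},
    {"translation": [0, 0, 0], "rot": [0, 0, -7], "grip": 0.05},
  ],
)

```text
t: 14.7
eef_pos: [0.5526, 0.0469, 0.1383]
tool_rot: [-0.001, 0.997, -0.083, 0.001]
contact_force: [-0.0, -0.3, -0.6]
gripper_width: 0.588
```

>>> send_rows(
  commands=[
    {"translation": [0, 0, 0], "rot": [0, 0, -7], "grip": 0.05},
    {"translation": [0, 0, 0], "rot": [0, 0, -7], "grip": 0.05},
    {"translation": [0, 0, 0], "rot": [0, 0, -7], "grip": 0.05},
    {"translation": [0, 0, 0], "rot": [0, 0, -7], "grip": 0.05},
    {"translation": [0, 0, 0], "rot": [0, 0, -7], "grip": 0.05},
  ],
)

```text
t: 15.12
eef_pos: [0.5526, 0.0469, 0.1383]
tool_rot: [-0.0, 0.975, 0.22, 0.001]
contact_force: [0.4, 0.8, -0.5]
gripper_width: 0.59
```

```bash
python3 s.py; python3 - <<'E'
from station import *
from h import *
for n in("wrist",):
    c=read_camera(n);cv2.imwrite(f"pics/{n}13.png",c["pixels"][:,:,::-1]);np.savez("w13.npz",**c)
E
```

```text
15.1167 [0.5526 0.0469 0.1383] F [ 0.36  0.76 -0.48] T [-0.07  -0.01   0.015] q [-0.52  0.44  0.41  1.97 -0.24  0.78  0.48] ang 25.4 w 50.35098797841418
```

View pics/wrist13.png

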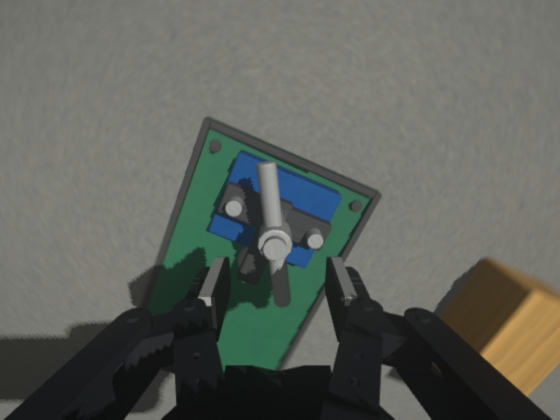

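>>> send_rows(
  commands=[
    {"translation": [-0.001, -0.001, 0], "rot": [0, 0, -5], "grip": 0.05},
    {"translation": [0, 0, 0.016], "rot": [0, 0, 0], "grip": 0.05},
    {"translation": [0, 0, 0.016], "rot": [0, 0, 0], "grip": 0.05},
    {"translation": [0, 0, 0.015], "rot": [0, 0, 0], "grip": 0.05},
    {"translation": [0, 0, 0], "rot": [0, 0, 0], "grip": 0.05},
  ],
)

```text
t: 15.58
eef_pos: [0.5493, 0.0473, 0.0886]
tool_rot: [-0.0, 0.966, 0.258, -0.001]
contact_force: [-0.9, -0.7, 0.1]
gripper_width: 0.58
```

```bash
python3 s.py; python3 - <<'E'
from station import *
from h import *
for n in("wrist",):
    c=read_camera(n);cv2.imwrite(f"pics/{n}14.png",c["pixels"][:,:,::-1]);np.savez("w14.npz",**c)
E
```

```text
15.5833 [0.5493 0.0473 0.0886] F [-0.89 -0.72  0.07] T [-0.056  0.039 -0.009] q [-0.48  0.51  0.36  2.   -0.27  0.68  0.58] ang 29.9 w 49.52474883804795
```

View pics/wrist14.png

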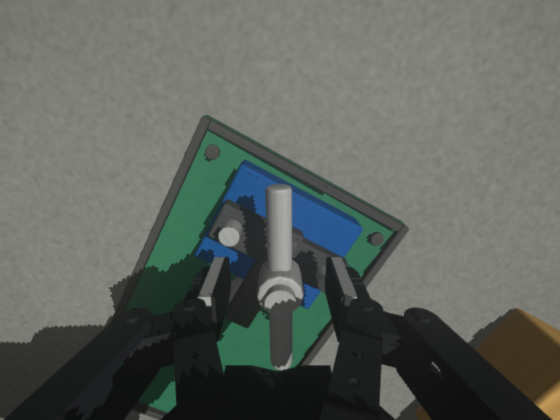

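>>> send_rows(
  commands=[
    {"translation": [0.001, 0.0008, -0.001], "rot": [0, 0, 0], "grip": 0.035},
    {"translation": [0, 0, 0], "rot": [0, 0, 0], "grip": 0.028},
    {"translation": [0, 0, 0], "rot": [0, 0, 0], "grip": 0.01},
    {"translation": [0, 0, 0], "rot": [0, 0, 0], "grip": 0.01},
    {"translation": [0, 0, 0], "rot": [0, 0, 0], "grip": 0.01},
  ],
  force=40,
)

```text
t: 16.05
eef_pos: [0.5513, 0.0463, 0.0926]
tool_rot: [0.0, 0.966, 0.258, -0.0]
contact_force: [-4.1, -2.5, 7.1]
gripper_width: 0.242
```

```bash
python3 s.py
```

```text
16.05 [0.5513 0.0463 0.0926] F [-4.08 -2.45  7.15] T [-0.477  1.059  0.023] q [-0.48  0.5   0.36  1.99 -0.27  0.69  0.58] ang 29.9 w 20.681672656180822
```

>>> send_rows(
  commands=[
    {"translation": [0, 0, 0], "rot": [0, 0, 5], "grip": 0.01},
    {"translation": [0, 0, 0], "rot": [0, 0, 6], "grip": 0.01},
    {"translation": [0, 0, 0], "rot": [0, 0, 6], "grip": 0.01},
    {"translation": [0, 0, 0], "rot": [0, 0, 6], "grip": 0.01},
    {"translation": [0, 0, 0], "rot": [0, 0, 6], "grip": 0.01},
  ],
)

```text
t: 16.47
eef_pos: [0.5509, 0.0462, 0.0926]
tool_rot: [-0.0, 1.0, 0.005, -0.001]
contact_force: [-5.8, -2.4, 8.1]
gripper_width: 0.242
```

```bash
python3 s.py
```

```text
16.4667 [0.5509 0.0462 0.0926] F [-5.83 -2.41  8.06] T [-0.526  1.3    0.053] q [-0.58  0.53  0.5   2.   -0.38  0.71  0.17] ang 0.6 w 20.69265782047733
```

>>> send_rows(
  commands=[
    {"translation": [0, 0, -0.0005], "rot": [0, 0, 7], "grip": 0.01},
    {"translation": [0, 0, 0], "rot": [0, 0, 7], "grip": 0.01},
    {"translation": [0, 0, 0], "rot": [0, 0, 7], "grip": 0.01},
    {"translation": [0, 0, 0], "rot": [0, 0, 7], "grip": 0.01},
    {"translation": [0, 0, 0], "rot": [0, 0, 7], "grip": 0.01},
  ],
)

```text
t: 16.88
eef_pos: [0.5504, 0.0463, 0.0926]
tool_rot: [0.0, 0.955, -0.296, -0.001]
contact_force: [-6.8, -2.8, 5.3]
gripper_width: 0.242
```

```bash
python3 s.py
```

```text
16.8833 [0.5504 0.0463 0.0926] F [-6.78 -2.84  5.28] T [-0.61   1.305  0.047] q [-0.7   0.57  0.66  2.01 -0.52  0.74 -0.32] ang -34.4 w 20.65137975055855
```

>>> send_rows(
  commands=[
    {"translation": [0, 0, 0], "rot": [0, 0, 6], "grip": 0.01},
    {"translation": [0, 0, 0], "rot": [0, 0, 6], "grip": 0.01},
    {"translation": [0, 0, 0], "rot": [0, 0, 6], "grip": 0.01},
    {"translation": [0, 0, 0], "rot": [0, 0, 6], "grip": 0.01},
    {"translation": [0, 0, 0], "rot": [0, 0, 6], "grip": 0.01},
  ],
)

```text
t: 17.3
eef_pos: [0.5501, 0.0466, 0.0926]
tool_rot: [0.0, 0.846, -0.533, -0.001]
contact_force: [-7.1, -2.1, 6.2]
gripper_width: 0.241
```

```bash
python3 s.py; python3 - <<'E'
from station import *
from h import *
for n in("wrist",):
    c=read_camera(n);cv2.imwrite(f"pics/{n}15.png",c["pixels"][:,:,::-1]);np.savez("w15.npz",**c)
E
```

```text
17.3 [0.5501 0.0466 0.0926] F [-7.05 -2.07  6.15] T [-0.38   1.515  0.046] q [-0.79  0.62  0.8   2.01 -0.64  0.78 -0.73] ang -64.4 w 20.560407706818044
```

View pics/wrist15.png

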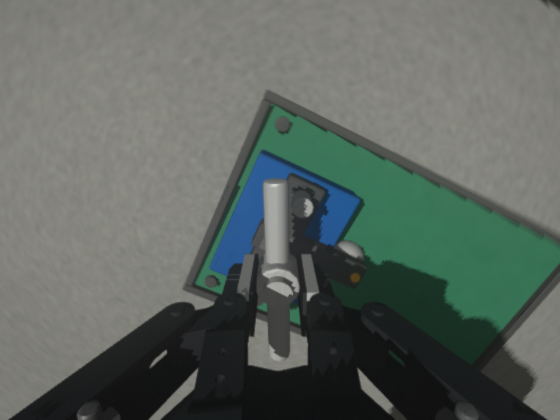

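>>> send_rows(
  commands=[
    {"translation": [0, 0, 0], "rot": [0, 0, 5], "grip": 0.01},
    {"translation": [0, 0, 0], "rot": [0, 0, 5], "grip": 0.01},
    {"translation": [0, 0, 0], "rot": [0, 0, 5], "grip": 0.01},
    {"translation": [0, 0, 0], "rot": [0, 0, 5], "grip": 0.01},
    {"translation": [0, 0, 0], "rot": [0, 0, 5], "grip": 0.01},
  ],
)

```text
t: 17.77
eef_pos: [0.5506, 0.0469, 0.0926]
tool_rot: [0.0, 0.712, -0.703, -0.001]
contact_force: [-3.4, -0.5, 4.6]
gripper_width: 0.236
```

```bash
python3 s.py
```

```text
17.7667 [0.5506 0.0469 0.0926] F [-3.4  -0.5   4.61] T [-0.336 -0.222  0.39 ] q [-0.86  0.67  0.91  2.02 -0.74  0.82 -1.07] ang -89.3 w 20.19187907359637
```

>>> send_rows(
  commands=[
    {"translation": [0, 0, 0], "rot": [0, 0, 4], "grip": 0.01},
    {"translation": [0, 0, 0], "rot": [0, 0, 4], "grip": 0.01},
    {"translation": [0, 0, 0], "rot": [0, 0, 4], "grip": 0.01},
    {"translation": [0, 0, 0], "rot": [0, 0, 4], "grip": 0.01},
    {"translation": [0, 0, 0], "rot": [0, 0, 4], "grip": 0.01},
  ],
)

```text
t: 18.18
eef_pos: [0.553, 0.0463, 0.0928]
tool_rot: [0.001, -0.579, 0.815, -0.001]
contact_force: [2.2, -4.0, -1.9]
gripper_width: 0.238
```

```bash
python3 s.py; python3 - <<'E'
from station import *
from h import *
for n in("wrist",):
    c=read_camera(n);cv2.imwrite(f"pics/{n}16.png",c["pixels"][:,:,::-1]);np.savez("w16.npz",**c)
E
```

```text
18.1833 [0.553  0.0463 0.0928] F [ 2.24 -3.98 -1.91] T [-0.867 -0.506  0.78 ] q [-0.9   0.72  0.99  2.02 -0.82  0.86 -1.35] ang 250.8 w 20.315847987077156
```

View pics/wrist16.png

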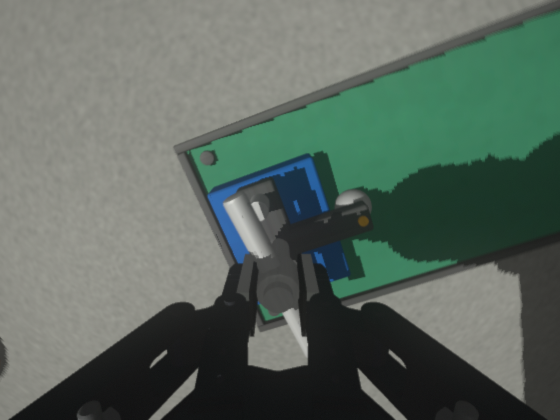

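>>> send_rows(
  commands=[
    {"translation": [0, 0, 0], "rot": [0, 0, 0], "grip": 0.07},
    {"translation": [0, 0, 0], "rot": [0, 0, 0], "grip": 0.07},
    {"translation": [0, 0, 0], "rot": [0, 0, 0], "grip": 0.07},
    {"translation": [0, 0, -0.02], "rot": [0, 0, 0], "grip": 0.07},
    {"translation": [0, 0, -0.03], "rot": [0, 0, 0], "grip": 0.07},
  ],
)

```text
t: 18.65
eef_pos: [0.5499, 0.0477, 0.1405]
tool_rot: [-0.002, -0.581, 0.814, 0.001]
contact_force: [0.7, 1.1, 0.8]
gripper_width: 0.817
```

>>> send_rows(
  commands=[
    {"translation": [0, 0, -0.04], "rot": [0, 0, 0], "grip": 0.07},
    {"translation": [0, 0, -0.04], "rot": [0, 0, 0], "grip": 0.07},
    {"translation": [0, 0, -0.04], "rot": [0, 0, 0], "grip": 0.07},
    {"translation": [0, 0, -0.02], "rot": [0, 0, 0], "grip": 0.07},
    {"translation": [0, 0, 0], "rot": [0, 0, 0], "grip": 0.07},
  ],
)

```text
t: 19.07
eef_pos: [0.554, 0.0468, 0.2865]
tool_rot: [0.004, -0.581, 0.814, -0.001]
contact_force: [1.1, -0.2, 0.3]
gripper_width: 0.82
```

```bash
python3 s.py; python3 - <<'E'
from station import *
from h import *
for n in("wrist","side","scene"):
    c=read_camera(n);cv2.imwrite(f"pics/{n}17.png",c["pixels"][:,:,::-1]);np.savez(n+"17.npz",**c)
c=dict(np.load("side17.npz"));cv2.imwrite("pics/s17c.png",cv2.resize(c["pixels"][185:285,185:285,::-1],None,fx=6,fy=6,interpolation=cv2.INTER_CUBIC))
E
```

```text
19.0667 [0.554  0.0468 0.2865] F [ 1.07 -0.23  0.34] T [-0.017 -0.015  0.015] q [-1.12  0.52  1.29  1.85 -0.54  1.18 -1.54] ang 251.0 w 70.05809950224214
```

View pics/wrist17.png

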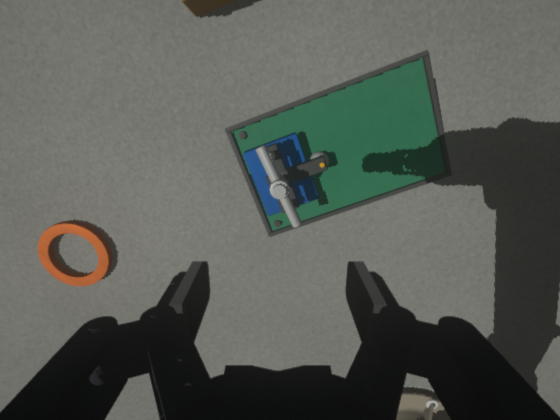

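View pics/s17c.png

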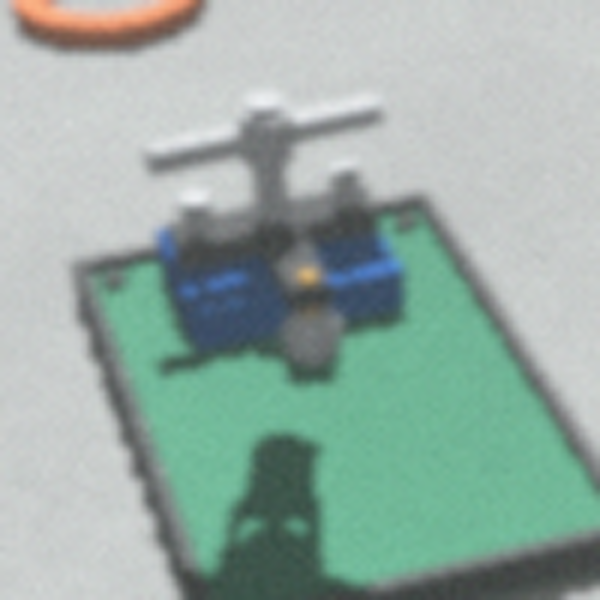

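```bash
python3 - <<'E'
from h import *
W=dict(np.load("wrist17.npz"));v0=dict(np.load("w1.npz"))
def bar(c,a,b): 
    p,q=onz(c,*a,.088),onz(c,*b,.088);return p.round(4),q.round(4),np.degrees(np.arctan2(q[1]-p[1],q[0]-p[0]))
def axis(c,r):
    x0,y0,x1,y1=r;v,u=np.mgrid[y0:y1,x0:x1];P=np.array([pt(c,a,b) for a,b in zip(u.ravel(),v.ravel())])
    uu=np.stack([u.ravel(),v.ravel()],1);d=np.hypot(P[:,0]-.5505,P[:,1]-.0467)
    s=P[(P[:,2]>.083)&(P[:,2]<.094)&(d>.016)&(d<.055)]
    e=np.linalg.svd(s[:,:2]-np.array([.5505,.0467]),full_matrices=False)[2][0];return len(s),np.degrees(np.arctan2(e[1],e[0]))%180,s.mean(0)
print(axis(v0,(240,90,315,190)),axis(W,(240,130,320,240)))
print(bar(W,(262,148),(295,224)),bar(v0,(257,101),(302,177)))
for c,n in((v0,"open"),(W,"now")):
    P=[]
    for t in np.arange(.012,.03,.002): # points along arm between
        for dx in(-.004,-.002,0,.002,.004):
            u=proj(c,(.5513+dx,t-.010,.052));P.append(pt(c,*u)[2])
    print(n,np.median(P),np.std(P))
E
```

```text
(675, np.float64(123.51045173019222), array([0.54835754, 0.04904448, 0.08922805])) (647, np.float64(5.868273630175736), array([0.55318608, 0.04596596, 0.08910149]))
(array([0.597 , 0.0492, 0.088 ]), array([0.5032, 0.0429, 0.088 ]), np.float64(-176.1275181166428)) (array([0.5279, 0.0874, 0.088 ]), array([0.5771, 0.0048, 0.088 ]), np.float64(-59.221379610144254))
open 0.05699558489107798 0.0006806084648238168
now 0.047096113995774014 0.0006504644140492852
```

```bash
python3 - <<'E'
from h import *
c=dict(np.load("side17.npz"));print(onz(c,185+313/6-.4,185+342/6-.4,.0203), proj(c,(.5514,-.0085,.0203)))
d=dict(np.load("side0.npz"));print("yoke diff px",np.abs(c["pixels"][310:390,290:355].astype(int)-d["pixels"][310:390,290:355]).mean(),"block",np.abs(c["pixels"][190:245,300:355].astype(int)-d["pixels"][190:245,300:355]).mean(),"seal",np.abs(c["pixels"][172:195,185:222].astype(int)-d["pixels"][172:195,185:222]).mean())
E
python3 -c "
from station import *
print(hand_in())"
```

```text
[ 0.54910776 -0.01735769  0.0203    ] (np.float64(236.81634637629816), np.float64(239.51699932453147))
yoke diff px 6.647051282051282 block 6.713719008264463 seal 7.373678025851939
the job is handed in; nothing more can be done
None
```

The ball is in the pocket, the clamp is screwed down onto it, and the job was handed in at about 19 s; I could not measure the pad force directly.

**What I did:** I pushed the ball along the deck with the two fingertips held in a 16 mm notch until it dropped into the pocket. I then gripped the T-handle's hub and turned it clockwise in two grips, about 182° and 115°. The wrist torque then rose from 0.05 to 0.78 N m and the bar slipped in the jaws, so I opened the gripper and withdrew upward.

**What the last checks showed:**
- **Ball in pocket:** before clamping, the wrist view put the ball within 1 mm of the pocket's axis. Its apparent radius was 24.3 px, against 24.2 px expected when sunk and 24.8 px when resting on the deck.
- **Handle turn:** afterwards the bar had turned about 297°. The arm had sunk 9.9 mm, which also gives 297°. The bar ended at about 5°, which fits the 6.2 rad stop if its zero lies square across the fixture.
- **Pad on ball:** after clamping, an orange spot, which I take to be the pad's pin, showed on top of the clamp arm, as it would with the pad pressed up on the ball.
- **Yoke, block and seal:** a pixel comparison of the side views before and after showed small differences of about 7 grey levels. I took these as noise and shadow, not movement.

**One check disagreed:** a rough reading of the ball's centre in the last side image fell 2.5 px low, or about 9 mm toward -y. I put this down to the clamp arm hiding the upper half of the ball. I handed in without resolving it, because that check ran in the same step as the hand-in.

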